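Disinfect, then draw a pipette and slant it for a nozzle check

TASK

Press the dish cap of the disinfectant dispenser all the way down with the fingertips and let it spring back up. Then draw the yellow-buttoned pipette up out of its stand, and hold it with its nozzle end over the navy inspection mat, nozzle downwards, slanted halfway between upright and level and with the nozzle at least 8 cm above the mat. Finish while still holding it there, still and in the air, and leave the other pipettes, the pink rack and the beaker where they are.

Things in the scene. Friction and masses are not known exactly. Their poses are not given: they have to be found in the camera images.
- cap (a joint): the sprung dish cap on the dispenser: 0 is fully up, 0.012 m is fully pressed down; the spring pushes back with 2.4 N at the start and 6 N fully down
- cap_top (a point): middle of the flat top of the dispenser's green dish cap (a disc 56 mm in diameter, 10 mm thick), 146 mm above the bench when up. The dispenser, fixed to the bench, is a white bottle 80 mm in diameter with a green band, 118 mm high below the cap's stem; it stands to the left or to the right of the stand
- stand: grey stand fixed to the bench, base 100 (x) by 300 mm (y), origin at the centre of its underside. Shelf 70 by 300 mm, 12 mm thick, top 110 mm up, with three 25 mm holes at y = -100, 0, 100 mm, a pipette in each, in any order. Hanging pipettes reach 220 mm up: lift the drawn one's nozzle above that, or go out across the row (along x), before going sideways
- pipette_yellow: the pipette to take: white, yellow button and band, 0.11 kg, hanging upright, x and y within 0.1 rad of the stand's. Origin at the nozzle end (10 mm above the bench), z up along it: shaft 5 widening to 20 mm diameter (z 0-100), flat-sided handle 28 (x) by 26 mm (y) (z 100-190), button 20 mm wide to z 210; finger rest 9 mm out on +x at z 181-187. Grip the y sides from above near z 165
- pipette_yellow_nozzle (a point): nozzle end (lowest point) of the yellow pipette: the same point as its origin, 165 mm below the best grip point
- mat: navy flat inspection mat fixed to the bench, 200 mm (x) by 150 mm (y), 4 mm thick, origin at the centre of its underside; on the opposite side of the stand from the dispenser
- pipette_black: white lab pipette with black push button and band, 210 mm long, 0.11 kg, hanging upright in the stand; same shape as the yellow one. Origin at its nozzle end, z up along it. Leave alone
- pipette_blue: white lab pipette with blue push button and band, 210 mm long, 0.11 kg, hanging upright in the stand; same shape as the yellow one. Origin at its nozzle end, z up along it. Leave alone
- rack: pink rack with small dark holes, 85 mm (x) by 127 mm (y), 35 mm high, origin at the centre of its underside, loose on the bench to one side of the stand. Leave alone
- beaker: clear beaker, 64 mm in diameter, 90 mm high, origin at the centre of its underside, loose on the bench to one side of the stand. Leave alone
There are look-alikes about, which are no part of the job. What is shaped like the pipette_yellow but purple is not meant. Several things look just like the part that bears cap: the one meant starts farthest to the robot's left.

How it is judged:
By the outcome, as a careful person would: the job done as asked, in the order asked, and still so for the second after the job is handed in, while the arm keeps its last pose, push and grip.
It also fails if it takes over 61 s, if anything falls off the work surface, if the arm or the gripper's body presses on something with over 40 N, if the wrist force passes 120 N, or if a joint passes its speed limit or range.

ROBOT

A 6-joint arm with a two-finger parallel gripper is mounted at the origin on the work surface. World frame = base frame: x ahead of the robot, y to its left, z up, the work surface at z = 0. Lengths are in mm, angles in rad, forces in N, time in s.
With the tool pointing down it reaches from about 350 to 975 mm from the base axis. Payload 7.1 kg.
Tool frame: the origin (TCP) lies midway between the tips of the shut fingers; the grasp point (between the pads) lies ctrl.grip_point_offset behind it (ctrl.grip_point_offset is the distance from the TCP to the grasp point, in mm); z points along the fingers, y is the line along which they close (so a half turn about z gives the same grasp; the last joint's range is limited). The gripper opens to 88 mm and grips with 3 to 60 N. Pads are 20 mm wide; open, the fingers measure 115 mm over their backs; the gripper's body (75 mm by 178 mm) begins 61 mm behind the grasp point.
Start: joints at [1.083, 0.423, 1.63, -0, 1.089, -0.019], TCP at [282.352, 557.568, 222.675] pointing down, gripper open.
Joint ranges: [-3, 3], [-0.9, 2.11], [0.09, 2.58], [-1.31, 4.45], [0.11, 2.69], [-2.54, 2.54]. Speed limits (rad/s): [2.39, 2.39, 3.01, 3.14, 3.14, 3.14].

INTERFACE

Orientations are given as a rotation vector (axis times angle).
In Python, from workcell import ctrl, get_image, close_job, finder gives the robot as it stands.
- The arm moves only by the tool servo_tool, never from a script. Its argument "deltas" is a list of rows, each a list of 2 entries, a list of its own where there are three numbers: the shift along the tool's x, y, z in mm, then the turn, a rotation vector about the tool's x, y, z in rad. A call has 1 to 5 rows; each row is the pose to reach, as a shift and turn from the pose commanded when the call began, along the tool's axes at that moment; what a row does not reach only later rows make up. A row lasts 1/12 s, in which the tool goes at most 41.7 mm and 7.16 degrees, less where a joint would pass 70% of its speed; a pose out of reach is approached as far as the arm can. A call with a gripper value outside its range is refused whole. "grip" is the closure, from -1 (fully open) to 1 (shut), so that 0 is half open, set as the call begins (left out, the last holds). The fingers move at their own pace and stop on an object; the grip force is fixed at half the most. Time passes only in rows, so rows that repeat a pose let the fingers close. It gives the time, the measured TCP pose, the force, the opening and the grip force at its end, in the units of the state.
- ctrl.get_obs(): the state, without advancing time (a new reading comes with each control period).
- get_image(name): name is "scene" or "side" or "wrist"; returns a dict with "frame" (400x640x3 uint8, blue, green, red), "depth" (400x640 float32, mm along the optical axis (not along the pixel's ray), 0 where there is no reading), "K" (3x3 intrinsics, pixels), "dist" ([k1, k2, p1, p2, k3] as OpenCV has them; the pictures are not rectified), "pose" (4x4, takes a point from camera to world coordinates). Camera axes: x right, y down, z forward; pixel columns grow to the right and rows downward; lengths in mm; the calibration is good to about 2 mm. A picture is of the moment at which its call begins.
- close_job(): hands the job in; it is judged then, once.
Trained networks look in a picture, given as the dict that the camera call returned (one of the last four; its "shot" number tells which), for a name from the list of things; names that differ only in an ending like _2 or _b are one class to them, and where a whole thing is asked for, a point or a joint stands for the part that bears it (a point fixed in the world has none). Each returns a list of dicts, best first, with "score" (0 to 1); they miss things now and then, are a little off and sometimes report something else, mostly with a low value. They report only what shows in the picture. A call takes as long as a camera call. They do not tell look-alikes from the thing itself.
- finder.search_frame(query, picture): "rect" ([centre column, centre row, width, height] as shares, 0 to 1, of the picture: columns of its width, rows of its height, round what is visible of it).
- finder.silhouettes(query, picture): "mask" (400x640 bool, what is visible of it) and "rect" ([centre column, centre row, width, height] as shares, 0 to 1, of the picture: columns of its width, rows of its height, round what is visible of it).
The state is a dict: "t": time; "qpos": joint angles; "qvel": joint speeds; "joint_torque": joint torques, N m; "ee_pos": TCP position; "orientation": TCP orientation; "ft_force": force on the tool from outside, world axes, zero at the start; "moment": the same for the moment, N m; "width": finger opening in mm; "grasp_force": force on a finger pad.
Only numpy, scipy, OpenCV 4.12 (cv2) and the standard library are available. Lean on these libraries where they do the work, as an engineer would, in place of code of your own. Each camera call takes 0.05 s, during which the arm holds its last target. There are 200 camera calls.

## Working session

There is one attempt and no reset: what is moved stays moved. The work goes in short steps, Python scripts to look and compute and a tool call to move; the robot and the scene stay as the last step left them, time stands still between calls to the robot, and variables do not carry over. Pictures are saved under pics/ and viewed, at most 10 in all, crops included, and the job is handed in when it is done.

Besides the shell and the picture viewer there is one more tool, called as name([rows], argument=value, ...), one row to a line, values as JSON. servo_tool: Moves the arm, as the interface text tells. Its arguments: {"type":"object","properties":{"deltas":{"type":"array","items":{"type":"array"}},"grip":{"type":"number"}},"required":["deltas"]}

```bash
mkdir -p pics; cat > h.py <<'E'
import numpy as np, cv2
from workcell import ctrl, get_image, close_job, finder
from scipy.spatial.transform import Rotation as R
def pts(im):
    # world point per pixel
    d=im["depth"];h,w=d.shape
    u,v=np.meshgrid(np.arange(w),np.arange(h))
    p=cv2.undistortPoints(np.stack([u,v],-1).reshape(-1,1,2).astype(np.float64),np.array(im["K"]),np.array(im["dist"])).reshape(h,w,2)
    c=np.dstack([p*d[...,None],d]); T=np.array(im["pose"])
    return c@T[:3,:3].T+T[:3,3]
E
python3 - <<'E'
from h import *
print(ctrl.get_obs(), ctrl.grip_point_offset)
for n in ("scene","side"):
    im=get_image(n); cv2.imwrite(f"pics/{n}0.png",im["frame"]); P=pts(im)
    print(n,np.array(im["pose"]).round(2).tolist())
    for q in ("cap","stand","pipette_yellow","pipette_black","pipette_blue","mat","rack","beaker"):
        for r in finder.silhouettes(q,im)[:6]:
            m=r["mask"]&(im["depth"]>0)
            if m.sum()<5: continue
            X=P[m]; t=X[X[:,2]>np.percentile(X[:,2],98)-5] 
            c=(np.array(r["rect"])*[640,400,640,400]).round()
            print(q,round(r["score"],2),c,"med",np.median(X,0).round(),"top",t.mean(0).round(),"lo",np.percentile(X,2,0).round(),"hi",np.percentile(X,98,0).round())
E
```

```text
{'t': 0.0, 'qpos': array([ 1.08302057e+00,  4.23805838e-01,  1.63065755e+00,  1.53648242e-05,
        1.08863120e+00, -1.90037550e-02]), 'qvel': array([-0.00075891, -0.00094619,  0.00088907, -0.00133724, -0.00056548,
        0.00011126]), 'joint_torque': array([-3.39418446e-03, -5.44648075e+01, -2.73658901e+01,  6.43178844e-02,
        2.27153470e-02, -8.40910070e-05]), 'ee_pos': array([282.0886854 , 557.10702422, 221.93631181]), 'orientation': array([-7.29541955e-01, -3.05531004e+00,  2.27825813e-03]), 'ft_force': array([0.48530505, 0.79269349, 0.42841782]), 'moment': array([0.00701914, 0.00820239, 0.01838364]), 'grasp_force': 0.0, 'width': 88.0757204259627} 18.700000000000003
scene [[0.11, 0.63, -0.77, 1643.61], [0.99, -0.06, 0.09, -171.44], [0.01, -0.78, -0.63, 1046.95], [0.0, 0.0, 0.0, 1.0]]
cap 0.71 [221. 201.  14.  12.] med [ 484. -370.  143.] top [ 481. -371.  144.] lo [ 453. -395.  125.] hi [ 506. -345.  147.]
cap 0.53 [196. 185.  16.   8.] med [ 377. -464.  142.] top [ 375. -462.  144.] lo [ 348. -488.  134.] hi [ 401. -439.  148.]
stand 0.91 [349. 240.  97.  47.] med [607. 
[... 2046 characters left out ...]
7 [384. 191.  18.  71.] med [607. 107. 157.] top [603. 112. 220.] lo [349.  99.   4.] hi [623. 324. 221.]
mat 0.62 [408. 173.  71.  42.] med [462. 362.   5.] top [453. 359.   6.] lo [342. 283.   1.] hi [539. 432.   8.]
mat 0.33 [253. 304.  65.  48.] med [ 705. -300.   35.] top [ 691. -298.   36.] lo [ 645. -360.    4.] hi [ 741. -236.   38.]
rack 0.64 [253. 303.  66.  48.] med [ 704. -299.   35.] top [ 692. -298.   36.] lo [ 647. -359.    6.] hi [ 741. -237.   38.]
beaker 0.68 [444. 209.  28.  37.] med [687. 268.  64.] top [679. 281.  89.] lo [650. 251.   4.] hi [709. 312.  91.]
beaker 0.4 [386. 191.  19.  69.] med [609. 106. 162.] top [604. 110. 220.] lo [587.  99.  25.] hi [622. 124. 221.]
```

View pics/scene0.png

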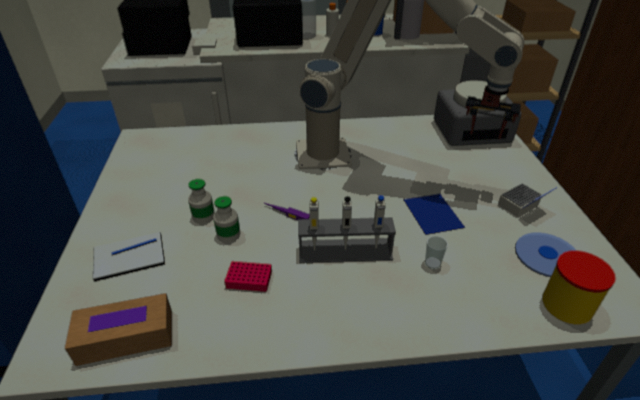

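```bash
python3 - <<'E'
import cv2
a=cv2.imread("pics/side0.png")[130:340,90:490]; cv2.imwrite("pics/sidec.png",cv2.resize(a,None,fx=2,fy=2,interpolation=cv2.INTER_CUBIC))
E
```

```text
(no output)
```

View pics/sidec.png

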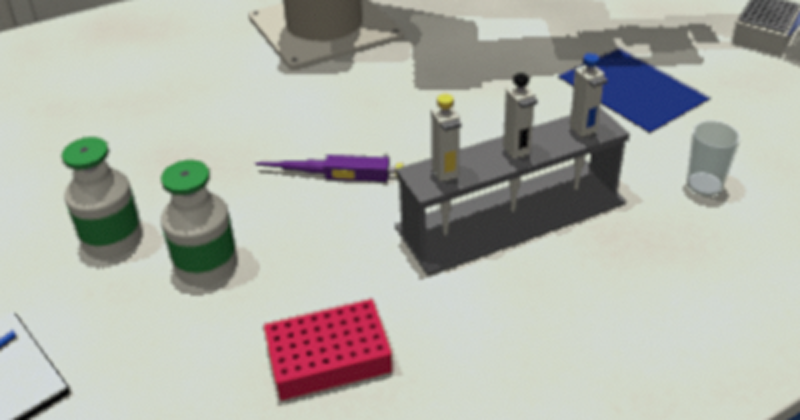

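The scene shows these look-alikes:
- **Caps:** two green-capped dispensers, at scene pixels (222,202) and (197,186), world y -370 and -463. The robot's left is +y, so the one at (222,202), world (481,-370,146), is meant.
- **Pipettes:** the yellow-buttoned white pipette hangs at (313,215). The purple one lying at (290,212) is not meant. The crop confirms both choices.

The mat is near (450,355).

First I'll cross to above the cap with the fingers shut.

servo_tool([
  [[-24,-30,-8],[0,0,0]],
  [[-48,-60,-16],[0,0,0]],
  [[-72,-90,-24],[0,0,0]],
  [[-96,-120,-30],[0,0,0]],
  [[-120,-148,-38],[0,0,0]],
], grip=1)

```text
t: 1.32
ee_pos: [322.2, 369.4, 260.7]
orientation: [-0.729, -3.056, 0.001]
ft_force: [1.1, -0.5, 0.7]
width: 58.1
grasp_force: 0.0
```

servo_tool([
  [[-24,-30,0],[0,0,0]],
  [[-48,-60,0],[0,0,0]],
  [[-72,-90,0],[0,0,0]],
  [[-96,-120,0],[0,0,0]],
  [[-120,-148,0],[0,0,0]],
])

```text
t: 1.73
ee_pos: [362.5, 183.3, 260.9]
orientation: [0.729, 3.055, 0.001]
ft_force: [1.3, 0.1, -0.6]
width: 24.9
grasp_force: 0.0
```

servo_tool([
  [[-24,-30,0],[0,0,0]],
  [[-48,-60,0],[0,0,0]],
  [[-72,-90,0],[0,0,0]],
  [[-96,-120,0],[0,0,0]],
  [[-120,-148,0],[0,0,0]],
])

```text
t: 2.15
ee_pos: [402.8, -3.2, 261.1]
orientation: [0.73, 3.055, 0.0]
ft_force: [0.4, -0.1, 0.2]
width: 0.6
grasp_force: 0.0
```

servo_tool([
  [[-24,-30,0],[0,0,0]],
  [[-48,-60,0],[0,0,0]],
  [[-72,-90,0],[0,0,0]],
  [[-96,-120,0],[0,0,0]],
  [[-120,-148,0],[0,0,0]],
])

```text
t: 2.57
ee_pos: [443.0, -189.7, 260.9]
orientation: [0.73, 3.055, -0.0]
ft_force: [0.8, 1.1, 0.5]
width: 0.2
grasp_force: 0.0
```

servo_tool([
  [[-24,-30,0],[0,0,0]],
  [[-48,-60,0],[0,0,0]],
  [[-72,-90,0],[0,0,0]],
  [[-96,-120,0],[0,0,0]],
  [[-116,-144,0],[0,0,0]],
])

```text
t: 2.98
ee_pos: [481.6, -371.1, 260.7]
orientation: [0.731, 3.055, -0.001]
ft_force: [0.7, 0.5, 0.3]
width: 0.3
grasp_force: 0.0
```

```bash
python3 - <<'E'
from h import *
print(ctrl.get_obs()["ee_pos"])
for n in ("wrist","side"):
    im=get_image(n); cv2.imwrite(f"pics/{n}1.png",im["frame"]); P=pts(im)
    for r in finder.silhouettes("cap",im)[:4]:
        m=r["mask"]&(im["depth"]>0); X=P[m]; 
        if len(X)<5: continue
        t=X[(X[:,2]>140)&(X[:,2]<152)]
        c=(np.array(r["rect"])*[640,400,640,400]).round()
        print(n,r["score"],c,len(t),t.mean(0).round(1),((t.min(0)+t.max(0))/2).round(1),np.ptp(t,0).round())
E
```

```text
[ 481.62833547 -371.10433803  260.70776414]
wrist 0.75 [314. 188.  56.  54.] 2214 [ 474.9 -368.7  146.4] [ 475.8 -369.5  144.6] [54. 55.  8.]
wrist 0.62 [182. 137.  59.  58.] 2710 [ 370.1 -461.5  146.6] [ 370.4 -462.6  144.7] [56. 56.  9.]
side 0.78 [183. 220.  22.  19.] 327 [ 481.4 -369.5  145.6] [ 478.5 -369.2  144.6] [57. 54.  9.]
side 0.31 [349. 202.  18.  69.] 53 [603.3   6.8 146.1] [596.3  10.2 145.6] [27. 24. 11.]
```

View pics/wrist1.png

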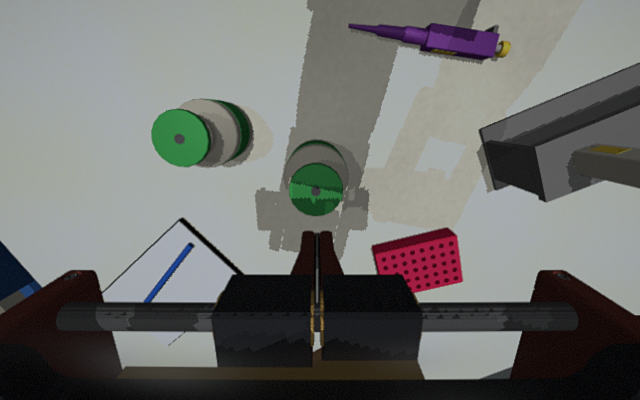

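The wrist view shows the chosen cap at pixel (316,190) under the fingers and the other at (181,138). The cap centre is at about (477,-369.5,146). I'll shift 5 mm and go down to just above it.

servo_tool([
  [[2,0,30],[0,0,0]],
  [[4,0,60],[0,0,0]],
  [[5,-1,85],[0,0,0]],
  [[5,-1,103],[0,0,0]],
  [[5,-1,110],[0,0,0]],
])

```text
t: 3.6
ee_pos: [475.0, -364.2, 148.1]
orientation: [-0.727, -3.052, -0.004]
ft_force: [0.3, 0.6, -0.7]
width: 0.5
grasp_force: 0.0
```

servo_tool([
  [[0,0,3],[0,0,0]],
  [[0,0,6],[0,0,0]],
  [[0,0,9],[0,0,0]],
  [[0,0,12],[0,0,0]],
  [[0,0,14],[0,0,0]],
])

```text
t: 4.02
ee_pos: [477.3, -366.9, 137.6]
orientation: [0.729, 3.054, -0.0]
ft_force: [0.2, 4.2, 4.2]
width: 0.6
grasp_force: 2.4
```

servo_tool([
  [[0,0,1],[0,0,0]],
  [[0,0,2],[0,0,0]],
  [[0,0,3],[0,0,0]],
  [[0,0,3],[0,0,0]],
])

```text
t: 4.35
ee_pos: [477.2, -367.0, 134.4]
orientation: [0.73, 3.054, 0.0]
ft_force: [1.3, 3.3, 6.5]
width: 0.8
grasp_force: 2.8
```

servo_tool([
  [[0,0,1],[0,0,0]],
  [[0,0,1],[0,0,0]],
  [[0,0,1],[0,0,0]],
])

```text
t: 4.6
ee_pos: [477.3, -367.0, 134.3]
orientation: [0.73, 3.054, -0.0]
ft_force: [-0.6, 6.1, 13.0]
width: 0.4
grasp_force: 6.4
```

The force rises to 13 N with no further travel at z 134.3, so the cap is fully pressed. Now up.

servo_tool([
  [[0,0,-5],[0,0,0]],
  [[0,0,-12],[0,0,0]],
  [[0,0,-30],[0,0,0]],
  [[0,0,-65],[0,0,0]],
  [[0,0,-100],[0,0,0]],
])

```text
t: 5.02
ee_pos: [475.7, -366.8, 232.7]
orientation: [-0.729, -3.053, -0.001]
ft_force: [0.3, -0.5, 1.0]
width: 0.3
grasp_force: 0.0
```

servo_tool([
  [[0,0,-40],[0,0,-0.08]],
  [[0,0,-80],[0,0,-0.16]],
  [[0,0,-120],[0,0,-0.24]],
  [[0,0,-150],[0,0,-0.32]],
  [[0,0,-160],[0,0,-0.41]],
], grip=0.2)

```text
t: 5.43
ee_pos: [477.8, -368.5, 399.0]
orientation: [0.087, 3.133, -0.01]
ft_force: [1.0, 0.5, 0.6]
width: 30.4
grasp_force: 0.0
```

```bash
python3 - <<'E'
from h import *
o=ctrl.get_obs();print(o["ee_pos"],R.from_rotvec(o["orientation"]).as_matrix().round(3).tolist())
for n in ("wrist","side"):
    im=get_image(n); cv2.imwrite(f"pics/{n}2.png",im["frame"]); P=pts(im)
    for q in ("cap","pipette_yellow"):
      for r in finder.silhouettes(q,im)[:3]:
        m=r["mask"]&(im["depth"]>0); X=P[m]
        if len(X)<5: continue
        z=np.percentile(X[:,2],97); t=X[(X[:,2]>z-5)]
        c=(np.array(r["rect"])*[640,400,640,400]).round()
        print(n,q,r["score"],c,len(t),t.mean(0).round(1),z,np.ptp(t,0).round())
E
```

```text
[ 477.80517271 -368.52798938  399.02790274] [[-0.998, 0.055, 0.007], [0.055, 0.998, -0.006], [-0.007, -0.006, -1.0]]
wrist cap 0.89 [317. 166.  41.  40.] 1045 [ 474.8 -369.4  146.3] 147.8391318323764 [54. 54.  6.]
wrist cap 0.62 [246.  97.  39.  45.] 1309 [ 370.3 -463.1  146.7] 148.3373291775233 [55. 55.  6.]
wrist pipette_yellow 0.96 [429. 101.  94.  66.] 864 [ 411.9 -133.2   26.1] 27.916448485479325 [ 83. 114.   7.]
side cap 0.69 [133. 205.  23.  17.] 268 [ 373.7 -462.4  146. ] 147.9318341793197 [59. 52.  6.]
side cap 0.55 [184. 219.  23.  22.] 296 [ 479.9 -369.7  146.3] 148.33313958420743 [57. 54.  6.]
side pipette_yellow 0.67 [256. 216.  59.  18.] 225 [ 414.5 -133.4   26.5] 28.516661395416083 [73. 95.  6.]
side pipette_yellow 0.59 [312. 210.  17.  69.] 45 [591.2 -88.6 219.5] 220.35551121474597 [23. 18.  6.]
```

The cap is back up at 146 mm. Next I go above the yellow pipette.

servo_tool([
  [[-12,35,0],[0,0,0]],
  [[-24,71,10],[0,0,0]],
  [[-37,107,20],[0,0,0]],
  [[-50,142,30],[0,0,0]],
], grip=-0.3)

```text
t: 6.07
ee_pos: [534.5, -226.6, 360.6]
orientation: [-0.096, -3.138, -0.001]
ft_force: [0.4, -1.3, 1.1]
width: 56.0
grasp_force: 0.0
```

servo_tool([
  [[-12,35,10],[0,0,0]],
  [[-24,71,30],[0,0,0]],
  [[-37,107,50],[0,0,0]],
  [[-50,142,60],[0,0,0]],
  [[-50,142,60],[0,0,0]],
])

```text
t: 6.48
ee_pos: [592.8, -83.5, 297.8]
orientation: [-0.087, -3.134, -0.004]
ft_force: [-0.4, -0.2, -0.6]
width: 56.9
grasp_force: 0.0
```

```bash
python3 - <<'E'
from h import *
o=ctrl.get_obs();print(o["ee_pos"],o["width"],R.from_rotvec(o["orientation"]).as_matrix().round(3).tolist())
im=get_image("wrist"); cv2.imwrite("pics/wrist3.png",im["frame"]); P=pts(im)
for q in ("pipette_yellow","pipette_black"):
  for r in finder.silhouettes(q,im)[:3]:
    m=r["mask"]&(im["depth"]>0); X=P[m]
    if len(X)<5: continue
    c=(np.array(r["rect"])*[640,400,640,400]).round()
    print(q,r["score"],c)
    for lo,hi in ((214,226),(194,205),(120,190)):
        t=X[(X[:,2]>lo)&(X[:,2]<hi)]
        if len(t)>5: print(lo,len(t),t.mean(0).round(1),t.min(0).round(1),t.max(0).round(1), cv2.minAreaRect(t[:,:2].astype(np.float32)))
E
```

```text
[592.80299321 -83.52036296 297.84624168] 56.902721080749636 [[-0.998, 0.056, -0.007], [0.056, 0.998, 0.003], [0.007, 0.003, -1.0]]
pipette_yellow 0.9 [262.  38. 114.  77.]
pipette_yellow 0.81 [315. 191.  33.  49.]
214 384 [586.2 -87.7 220. ] [577.4 -97.2 214.1] [596.6 -78.  222. ] ((586.7190551757812, -87.47813415527344), (19.095863342285156, 18.763774871826172), 83.04063415527344)
194 555 [588.  -88.  199.2] [ 572.1 -101.7  194.1] [610.4 -74.1 202. ] ((591.6942138671875, -88.38363647460938), (25.903961181640625, 37.279579162597656), 82.57441711425781)
120 289 [573.3 -86.2 159.2] [571.7 -98.9 120.2] [576.5 -73.6 190. ] ((573.7024536132812, -86.12332916259766), (25.502283096313477, 2.272916316986084), 82.43792724609375)
pipette_black 0.74 [409. 194.  50.  49.]
214 391 [592.4  10.7 219.8] [583.7   2.  214. ] [602.7  21.  223. ] ((593.091552734375, 11.541183471679688), (18.81024169921875, 18.87205696105957), 79.30757141113281)
194 628 [594.5   7.8 199. ] [578.7  -1.7 194. ] [616.2  23.9 202.2] ((597.4915771484375, 10.672039985656738), (24.655092239379883, 36.842063903808594), 85.55823516845703)
120 656 [586.8   3.9 159. ] [578.5  -2.  120.1] [605.6  23.4 190. ] ((586.7860107421875, 4.865665435791016), (17.393272399902344, 35.391326904296875), 45.94025421142578)
```

View pics/wrist3.png

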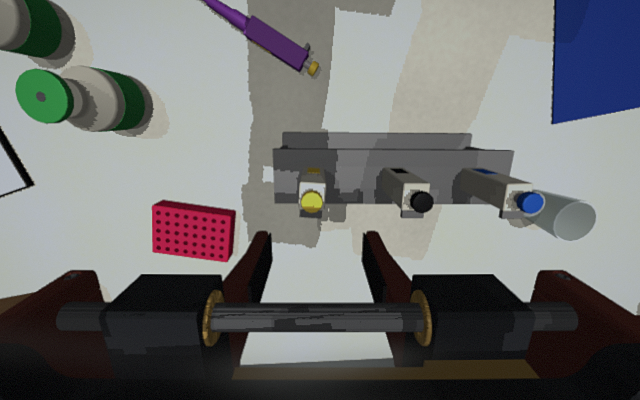

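The yellow pipette is at (312,200) in the wrist view, with black at (421,201) and blue at (530,203). It stands at about (589,-87.6), yawed -0.13. I'll align first.

servo_tool([
  [[2,-2,0],[0,0,0.04]],
  [[3,-3,20],[0,0,0.07]],
  [[3,-3,40],[0,0,0.07]],
  [[3,-3,40],[0,0,0.07]],
  [[3,-3,40],[0,0,0.07]],
])

```text
t: 7.05
ee_pos: [589.0, -93.4, 262.3]
orientation: [-0.205, -3.133, 0.0]
ft_force: [0.8, 0.5, 0.1]
width: 57.0
grasp_force: 0.0
```

servo_tool([
  [[1,3,0],[0,0,0]],
  [[1,5.5,10],[0,0,0]],
  [[1,5.5,15],[0,0,0]],
  [[1,5.5,15],[0,0,0]],
  [[1,5.5,15],[0,0,0]],
])

```text
t: 7.47
ee_pos: [589.5, -86.4, 247.4]
orientation: [-0.202, -3.135, 0.0]
ft_force: [-1.2, 0.0, 0.6]
width: 57.0
grasp_force: 0.0
```

servo_tool([
  [[0,-1,20],[0,0,0]],
  [[0,-1,40],[0,0,0]],
  [[0,-1,60],[0,0,0]],
  [[0,-1,80],[0,0,0]],
  [[0,-1,91],[0,0,0]],
])

```text
t: 7.88
ee_pos: [588.7, -87.4, 154.9]
orientation: [-0.202, -3.133, -0.0]
ft_force: [-0.7, -0.6, -0.0]
width: 57.2
grasp_force: 0.0
```

servo_tool([
  [[0,0,0],[0,0,0]],
  [[0,0,0],[0,0,0]],
  [[0,0,0],[0,0,0]],
  [[0,0,0],[0,0,0]],
  [[0,0,0],[0,0,0]],
], grip=1)

```text
t: 8.3
ee_pos: [590.3, -87.6, 157.9]
orientation: [0.202, 3.133, -0.0]
ft_force: [-0.0, 0.5, 0.1]
width: 26.8
grasp_force: 0.0
```

servo_tool([
  [[0,0,0],[0,0,0]],
  [[0,0,0],[0,0,0]],
  [[0,0,0],[0,0,0]],
  [[0,0,0],[0,0,0]],
])

```text
t: 8.63
ee_pos: [590.2, -87.7, 157.8]
orientation: [0.202, 3.133, -0.0]
ft_force: [-1.0, 0.1, 6.1]
width: 25.7
grasp_force: 30.0
```

servo_tool([
  [[0,0,-8],[0,0,0]],
  [[0,0,-16],[0,0,0]],
  [[0,0,-24],[0,0,0]],
  [[0,0,-32],[0,0,0]],
  [[0,0,-40],[0,0,0]],
])

```text
t: 9.05
ee_pos: [589.6, -87.5, 197.7]
orientation: [0.202, 3.135, -0.0]
ft_force: [-0.1, 0.4, -1.2]
width: 26.3
grasp_force: 30.0
```

servo_tool([
  [[0,0,-20],[0,0,0]],
  [[0,0,-40],[0,0,0]],
  [[0,0,-60],[0,0,0]],
  [[0,0,-80],[0,0,0]],
  [[0,0,-100],[0,0,0]],
])

```text
t: 9.47
ee_pos: [589.3, -87.5, 298.3]
orientation: [0.202, 3.135, -0.0]
ft_force: [0.2, -0.1, -1.9]
width: 26.1
grasp_force: 30.0
```

servo_tool([
  [[0,0,-25],[0,0,0]],
  [[0,0,-50],[0,0,0]],
  [[0,0,-75],[0,0,0]],
  [[0,0,-100],[0,0,0]],
  [[0,0,-120],[0,0,0]],
])

```text
t: 9.88
ee_pos: [589.5, -87.5, 419.5]
orientation: [0.202, 3.133, -0.0]
ft_force: [-0.7, -0.6, -1.1]
width: 26.1
grasp_force: 30.0
```

```bash
cat > plan.py <<'E'
from h import *
o=ctrl.get_obs(); p=o["ee_pos"]; Rt=R.from_rotvec(o["orientation"]); M=Rt.as_matrix()
print(p,o["width"],o["grasp_force"],o["qpos"].round(2)); print(M.round(3).tolist())
print("nozzle est",p+M[:,2]*(165-ctrl.grip_point_offset))
im=get_image("side"); P=pts(im); cv2.imwrite("pics/side_%d.png"%(o["t"]*100),im["frame"])
for r in finder.silhouettes("mat",im)[:1]:
    X=P[r["mask"]&(im["depth"]>0)]; X=X[np.abs(X[:,2])<15]; print("mat",r["score"],cv2.minAreaRect(X[:,:2].astype(np.float32)))
E
python3 plan.py; ls pics
```

```text
[589.48194195 -87.51123972 419.5320789 ] 26.054755312589204 29.994592666625977 [-0.17  0.22  1.47  0.    1.45 -1.61]
[[-0.992, 0.128, 0.002], [0.128, 0.992, -0.0], [-0.002, -0.0, -1.0]]
nozzle est [589.77912997 -87.56052207 273.23238905]
mat 0.76 ((435.7393798828125, 357.6746520996094), (209.42811584472656, 160.8126678466797), 8.45833969116211)
scene0.png
side0.png
side1.png
side2.png
side_988.png
sidec.png
wrist1.png
wrist2.png
wrist3.png
```

servo_tool([
  [[6,25,0],[0,0,0]],
  [[15,58,0],[0,0,0]],
  [[24,92,0],[0,0,0]],
  [[34,128,0],[0,0,0]],
  [[43,164,0],[0,0,0]],
])

```text
t: 10.4
ee_pos: [566.7, 81.8, 415.1]
orientation: [-0.203, -3.133, 0.001]
ft_force: [1.5, -0.8, -1.8]
width: 25.3
grasp_force: 30.0
```

servo_tool([
  [[9,33,0],[0,0,0]],
  [[18,66,0],[0,0,0]],
  [[26,99,0],[0,0,0]],
  [[34,132,0],[0,0,0]],
  [[43,165,0],[0,0,0]],
])

```text
t: 10.82
ee_pos: [545.5, 251.1, 415.1]
orientation: [-0.202, -3.133, 0.002]
ft_force: [1.6, 0.1, -1.8]
width: 25.8
grasp_force: 30.0
```

servo_tool([
  [[9,33,0],[0,0,-0.08]],
  [[18,66,0],[0,0,-0.16]],
  [[26,99,0],[0,0,-0.24]],
  [[34,132,0],[0,0,-0.32]],
  [[43,165,0],[0,0,-0.4]],
])

```text
t: 11.23
ee_pos: [524.1, 420.2, 414.8]
orientation: [0.431, -3.11, 0.002]
ft_force: [1.2, 0.2, 0.3]
width: 26.0
grasp_force: 30.0
```

servo_tool([
  [[0,0,0],[0,0,-0.08]],
  [[0,0,0],[0,0,-0.16]],
  [[0,0,0],[0,0,-0.24]],
  [[0,0,0],[0,0,-0.32]],
  [[0,0,0],[0,0,-0.4]],
])

```text
t: 11.65
ee_pos: [524.4, 418.7, 414.6]
orientation: [1.04, -2.962, 0.001]
ft_force: [-0.9, -1.5, -1.5]
width: 25.5
grasp_force: 30.0
```

```bash
python3 plan.py
```

```text
[524.4105468  418.72003071 414.62051894] 25.540288908885003 29.99434143304825 [ 0.66  0.35  1.3  -0.    1.49 -1.59]
[[-0.78, -0.625, -0.002], [-0.625, 0.78, -0.002], [0.003, 0.0, -1.0]]
nozzle est [524.08680703 418.46260674 268.32110361]
mat 0.64 ((481.27288818359375, 233.3641357421875), (33.8299560546875, 335.02154541015625), 50.85092544555664)
```

servo_tool([
  [[0,0,20],[0,0.09,0]],
  [[0,0,45],[0,0.19,0]],
  [[0,0,80],[0,0.29,0]],
  [[0,0,115],[0,0.39,0]],
  [[0,0,145],[0,0.485,0]],
])

```text
t: 12.17
ee_pos: [524.7, 418.6, 269.2]
orientation: [0.876, -2.523, 0.221]
ft_force: [-0.0, -0.1, -1.2]
width: 26.0
grasp_force: 30.0
```

servo_tool([
  [[0,0,0],[0,0.08,0]],
  [[0,0,0],[0,0.16,0]],
  [[0,0,0],[0,0.24,0]],
  [[0,0,0],[0,0.3,0]],
  [[0,0,0],[0,0.3,0]],
])

```text
t: 12.58
ee_pos: [524.9, 418.7, 267.2]
orientation: [0.779, -2.242, 0.328]
ft_force: [-0.9, 0.3, -2.0]
width: 25.8
grasp_force: 30.0
```

```bash
python3 plan.py; cat > ax.py <<'E'
from h import *
for n in ("side","scene","wrist"):
    im=get_image(n); P=pts(im); cv2.imwrite(f"pics/{n}_f.png",im["frame"])
    for r in finder.silhouettes("pipette_yellow",im)[:3]:
        X=P[r["mask"]&(im["depth"]>0)]
        if len(X)<20: continue
        X=X[np.linalg.norm(X-np.median(X,0),axis=1)<200]
        ax=np.linalg.svd(X-X.mean(0))[2][0]; s=X@ax
        print(n,round(r["score"],2),(np.array(r["rect"])*[640,400,640,400]).round(),len(X),"axis",ax.round(2),"ends",X[s.argmin()].round(),X[s.argmax()].round())
E
python3 ax.py
```

```text
[524.89241122 418.72417243 267.22700968] 25.848031794454556 29.994555115699768 [ 0.66  0.89  0.91 -0.01  2.14 -1.58]
[[-0.551, -0.62, -0.558], [-0.435, 0.784, -0.443], [0.712, -0.002, -0.702]]
nozzle est [443.32478159 353.96285565 164.48274636]
mat 0.81 ((435.34930419921875, 358.4380187988281), (207.9394073486328, 165.25717163085938), 8.918517112731934)
side 0.97 [442. 108.  49.  34.] 329 axis [-0.51 -0.39 -0.77] ends [548. 419. 313.] [461. 358. 187.]
side 0.59 [258. 214.  57.  17.] 573 axis [0.58 0.81 0.02] ends [ 352. -224.   15.] [447. -89.  16.]
scene 0.78 [461. 164.  29.  18.] 201 axis [-0.56 -0.35 -0.75] ends [539. 410. 297.] [457. 362. 189.]
scene 0.52 [290. 211.  44.  20.] 273 axis [0.53 0.84 0.04] ends [ 341. -238.    8.] [444. -86.  16.]
wrist 0.69 [151.  86.  26.  65.] 823 axis [ 0.56  0.83 -0.02] ends [ 336. -240.   16.] [453. -76.  22.]
wrist 0.6 [319. 245.  56. 122.] 4968 axis [0.58 0.46 0.67] ends [440. 352. 173.] [561. 447. 358.]
```

View pics/side_f.png

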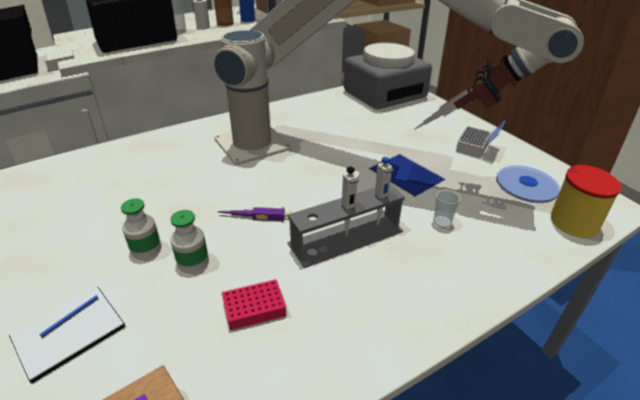

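The side view shows the yellow pipette held at a slant, nozzle tip at (417,127), with the rack, beaker and other pipettes in place. I'll check the slant by projecting the expected axis and comparing it with the picture.

```bash
python3 - <<'E'
from h import *
o=ctrl.get_obs(); p=o["ee_pos"]; M=R.from_rotvec(o["orientation"]).as_matrix(); g=p-M[:,2]*18.7
for n in ("side","scene","wrist"):
    im=get_image(n); T=np.linalg.inv(np.array(im["pose"]))
    f=im["frame"].copy()
    for deg in (-8,0,8):
        z=R.from_rotvec(M[:,1]*np.radians(deg)).apply(M[:,2]); q=(g+z*165)
        px=cv2.projectPoints(q.reshape(1,3),T[:3,:3],T[:3,3],np.array(im["K"]),np.array(im["dist"]))[0].ravel(); print(n,deg,px.round(1))
    m=max((r for r in finder.silhouettes("pipette_yellow",im)[:3]),key=lambda r:r["mask"][px[1].astype(int)-30:px[1].astype(int)+60,px[0].astype(int)-30:px[0].astype(int)+60].sum())["mask"]
    v,u=np.nonzero(m); print("extremes left",u.min(),v[u==u.min()].mean(),"bottom",u[v==v.max()].mean(),v.max(),"top",u[v==v.min()].mean(),v.min())
E
```

```text
side -8 [419.5 133.9]
side 0 [414.5 128.4]
side 8 [410.3 122.4]
extremes left 416 126.5 bottom 416.5 127 top 464.5 89
scene -8 [445.3 180.6]
scene 0 [441.7 174.8]
scene 8 [438.8 168.6]
extremes left 442 174.5 bottom 443.0 175 top 476.5 155
wrist -8 [316.6 207.9]
wrist 0 [316.6 188.1]
wrist 8 [316.5 168.3]
extremes left 290 259.5 bottom 323.5 302 top 316.5 183
```

The observed tip agrees with the 45° prediction to within about 2°. I'll let it settle, then hand in.

servo_tool([
  [[0,0,0],[0,0,0]],
  [[0,0,0],[0,0,0]],
  [[0,0,0],[0,0,0]],
  [[0,0,0],[0,0,0]],
  [[0,0,0],[0,0,0]],
])

```text
t: 13.7
ee_pos: [525.0, 418.9, 271.6]
orientation: [0.784, -2.248, 0.325]
ft_force: [-0.5, 0.4, -1.0]
width: 25.6
grasp_force: 30.0
```

```bash
python3 -c "
from h import *
o=ctrl.get_obs();print(o['t'],o['ee_pos'],abs(o['qvel']).max(),o['grasp_force']);print(close_job())"
```

```text
13.7 [525.04743315 418.94645229 271.61079081] 0.0013411135649636875 29.994678497314453
the job is handed in; nothing more can be done
None
```

The job is handed in at 13.7 s: the cap was pressed fully down and sprang back up, and the yellow pipette is held still over the mat, slanted about 45° with its nozzle about 16 cm above it; no verdict came back.

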